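# Fit the tote's dowel handle and hold the tote up

## Robot

A 7-joint arm with a two-finger parallel gripper is mounted at the origin on the work surface; the furniture and walls round the work are solid. World frame = base frame: x ahead of the robot, y to its left, z up, the work surface at z = 0. Lengths are in mm, angles in rad, forces in N, time in s.
With the tool pointing down it reaches from about 400 to 900 mm from the base axis. Payload 5.6 kg.
Tool frame: the origin (TCP) lies at the very end of the fingers, on their centre line; the grasp point (between the pads) lies 19 mm behind it (grasp_offset is the distance from the TCP to the grasp point, in mm); z points along the fingers, y is the line along which they close (so a half turn about z gives the same grasp; the last joint's range is limited). The gripper opens to 92 mm and grips with 3 to 60 N. Pads are 20 mm wide; open, the fingers measure 128 mm over their backs; the gripper's body (75 mm by 189 mm) begins 69 mm behind the grasp point.
Start: joints at [1.26, 0.468, -0.012, 1.603, 0.006, 1.071, -0.056], TCP at [171.954, -626.85, 214.592] pointing down, gripper open.
Joint ranges: [-2.53, 2.53], [-0.31, 2.02], [-1.57, 1.55], [0.28, 2.44], [-1.29, 4.43], [0.15, 1.84], [-2.92, 2.92]. Speed limits (rad/s): [2.57, 2.57, 3.14, 3.14, 3.14, 3.14, 3.14].

## Interface

Orientations are given as a unit quaternion [w, x, y, z].
In Python, from workcell import * gives the robot as it stands.
- The arm moves only by the shell command python3 -m creep 'ROWS' [OPENING] [FORCE]. ROWS is JSON, a list of rows, each a list of 6 numbers: the shift along the tool's x, y, z in cm, then the turn, a rotation vector about the tool's x, y, z in degrees. A call has 1 to 10 rows; each row shifts and turns the commanded pose from where the row before left it, along the tool's axes as they then stand; what a row does not reach is not made up. A row lasts 1/12 s, in which the tool goes at most 41.7 mm and 7.16 degrees, less where a joint would pass 70% of its speed; a pose out of reach is approached as far as the arm can. A call with a gripper value outside its range is refused whole. OPENING is the finger opening in cm, from 0 to 9.19, set as the call begins (- or left out, the last holds). The fingers move at their own pace and stop on an object; FORCE is the grip in N (left out, the last holds). Time passes only in rows, so rows that do not move let the fingers close. It gives the time, the measured TCP pose, the force, the opening and the grip force at its end, in the units of the state.
- observe(): the state, without advancing time (a new reading comes with each control period).
- capture(name): name is "side" or "top"; returns (picture, depth): 384x512x3 uint8, red, green, blue; 384x512 float32, mm along the optical axis (not along the pixel's ray), 0 where there is no reading.
- calibration(name): a dict with "vfov" (degrees; the focal length in pixels is half the picture's height over the tangent of half this angle, whatever the lens; pixels are square), "cx", "cy" (the principal point, pixels), "pose" (4x4, takes a point from camera to world coordinates). Camera axes: x right, y down, z forward; pixel columns grow to the right and rows downward; lengths in mm; the calibration is good to about 2 mm. A picture is of the moment at which its call begins. calibration takes no time and is no camera call.
- hand_in(): hands the job in; it is judged then, once.
Trained networks look in the newest picture that a camera, given by its name, has taken for a name from the list of things; names that differ only in an ending like _2 or _b are one class to them, and where a whole thing is asked for, a point or a joint stands for the part that bears it (a point fixed in the world has none). Each returns a list of dicts, best first, with "conf" (0 to 1); they miss things now and then, are a little off and sometimes report something else, mostly with a low value. They report only what shows in the picture. A call takes as long as a camera call. They do not tell look-alikes from the thing itself.
- look_for(camera, label): "bbox" ([left, top, right, bottom] in pixels, round what is visible of it).
- silhouettes(camera, label): "region" (384x512 bool, what is visible of it) and "bbox" ([left, top, right, bottom] in pixels, round what is visible of it).
The state is a dict: "time_s": time; "qpos": joint angles; "dq": joint speeds; "joint_torque": joint torques, N m; "tcp_pos": TCP position; "eef_rot": TCP orientation; "contact_force": force on the tool from outside, world axes, zero at the start; "wrist_torque": the same for the moment, N m; "finger_gap": finger opening in mm; "gripper_force": force on a finger pad.
Only numpy, scipy, OpenCV 4.12 (cv2) and the standard library are available. Lean on these libraries where they do the work, as an engineer would, in place of code of your own. Each camera call takes 0.05 s, during which the arm holds its last target. There are 200 camera calls.

## Task

The small wooden display tote on the stall is missing its carrying handle: take the red-knobbed dowel from its rest and push it through the holes in both of the tote's tall end boards, so that it sticks out on both sides, while the tote still stands on the table. Then take the dowel between the two boards and lift the tote by it to about 12 cm above the table, with the bracelet and brooch still in it; hold it there still and level for a few seconds, and finish while holding it. Do not tip the tote or disturb the other goods.

Things in the scene. Friction and masses are not known exactly. Their poses are not given: they have to be found in the camera images.
- tote: loose light-wood open tote, 0.45 kg, 140 (x) by 130 mm (y). Origin at the centre of its underside, z up. Floor 8 mm thick; side walls 28 mm tall at x = +-66 mm. Tall end boards, 10 mm thick, at y = +-60 mm (inner faces 110 mm apart), 120 mm tall, tapering from 140 to 64 mm wide; each has an 18 mm round hole along y, 95 mm up at x = 0
- tote_eyes (a point): point midway between the tote's two holes, on their common axis (the tote's y axis), 95 mm above the tote's underside; axes as the tote
- dowel: loose round wooden rod, 12 mm thick, 50 g, along its y axis, origin on the axis; from a rounded nose at y = +110 mm to a red ball knob (22 mm, too big for the holes) at y = -118 mm. It lies level in the rest, axis 56 mm above the table, knob roughly to the robot's right (within 0.35 rad of -y). Bare rod from y = -50 to -105 mm overhangs the rest and can be gripped from above
- rest: fixed dark wooden rest, base 60 x 110 mm, 10 mm thick, origin at the centre of its underside; two notched uprights, 8 mm thick and 46 mm wide, at its y = +-40 mm, notch bottoms at 50 mm, tops at 63.5 mm; the dowel lies along its y axis and is lifted straight up out of it
- bracelet: loose stiff bracelet of red and green beads, 68 mm across, 12 mm thick, lying in the tote; origin at the centre of its underside
- brooch: loose round blue brooch, 36 mm across, 12 mm thick, lying in the tote; origin at the centre of its underside
- red_spool: bystander, loose, to be left alone: thread spool, wooden flanges and red thread, 24 mm across, 36 mm tall; origin at the centre of its underside
- blue_spool: bystander, loose, to be left alone: thread spool, wooden flanges and blue thread, 24 mm across, 36 mm tall; origin at the centre of its underside
- stool: bystander, loose, to be left alone: miniature three-legged stool with a black round seat, 68 mm across, 58 mm tall; origin at the centre of its underside
- rooster: bystander, loose, to be left alone: yellow carved rooster with a red comb, 58 x 121 mm, 172 mm tall; origin at the centre of its underside
- parasol: bystander, loose, to be left alone: green miniature parasol on a round foot, 43 mm across, 84 mm tall; origin at the centre of its underside
Things that resemble listed ones, but are neither listed nor needed, are in the scene too. Leave any blue look-alike of the rest alone. Leave any orange look-alike of the bracelet alone.

How it is judged:
By the outcome, as a careful person would: the job done as asked, in the order asked, and still so for the second after the job is handed in, while the arm keeps its last pose, push and grip.
It also fails if it takes over 64 s, if anything falls off the work surface, if the arm or the gripper's body presses on something with over 40 N, if the wrist force passes 120 N, or if a joint passes its speed limit or range.

## Working session

There is one attempt and no reset: what is moved stays moved. The work goes in short steps, Python scripts to look and compute and a shell command to move; the robot and the scene stay as the last step left them, time stands still between calls to the robot, and variables do not carry over. Pictures are saved under pics/ and viewed, at most 10 in all, crops included, and the job is handed in when it is done.

```bash
ls; mkdir -p pics
cat > h.py <<'E'
from workcell import *
import numpy as np, cv2
def K(n):
    c=calibration(n); f=192/np.tan(np.radians(c["vfov"])/2); return c,f
def pts(n,d):
    c,f=K(n); v,u=np.mgrid[0:384,0:512]
    P=np.stack([(u+.5-c["cx"])/f*d,(v+.5-c["cy"])/f*d,d],-1); T=np.array(c["pose"])
    W=P@T[:3,:3].T+T[:3,3]; W[d==0]=np.nan; return W
E
python3 - <<'E'
from h import *
ims=[]
for n in("top","side"):
    p,d=capture(n); np.savez(f"/tmp/{n}.npz",p=p,d=d); cv2.imwrite(f"pics/{n}0.png",cv2.resize(p[...,::-1],(800,600),interpolation=cv2.INTER_CUBIC))
    c,f=K(n); print(n,f,c)
    W=pts(n,d)
    for l in["tote","dowel","rest","bracelet","brooch","red_spool","blue_spool","stool","rooster","parasol"]:
        for r in silhouettes(n,l)[:3]:
            m=r["region"]; w=W[m]; w=w[~np.isnan(w[:,0])]
            print(l,round(r["conf"],2),r["bbox"],np.nanmedian(w,0).round() if len(w) else None,w[:,2].max().round() if len(w) else None)
print(observe())
E
```

```text
pics
top 353.5775968398523 {'vfov': 57.005763937706995, 'cx': 251.16684776101604, 'cy': 189.15738480824075, 'pose': array([[ 3.77321087e-04, -9.88824114e-01,  1.49086313e-01,
         2.99905136e+02],
       [-9.99942901e-01, -1.96524916e-03, -1.05038899e-02,
        -7.22977674e+00],
       [ 1.06794914e-02, -1.49073837e-01, -9.88768395e-01,
         1.16697954e+03],
       [ 0.00000000e+00,  0.00000000e+00,  0.00000000e+00,
         1.00000000e+00]])}
tote 0.72 [137.8, 171.2, 198.3, 225.2] [430. 248.  11.] 125.0
tote 0.7 [162.5, 184.9, 173.2, 194.2] [472. 257.  17.] 24.0
dowel 0.56 [320.8, 169.4, 390.4, 185.1] [ 508. -364.   61.] 71.0
rest 0.85 [360.6, 248.9, 404.6, 278.9] [ 233. -440.   11.] 69.0
rest 0.69 [328.1, 166.1, 363.7, 189.2] [ 504. -335.   11.] 66.0
bracelet 0.67 [215.3, 204.0, 236.1, 220.6] [400.  58.  10.] 16.0
bracelet 0.59 [166.0, 196.3, 188.9, 215.7] [415. 232.  18.] 25.0
bracelet 0.53 [110.9, 167.9, 132.7, 185.9] [519. 411.  10.] 18.0
brooch 0.6 [164.0, 186.9, 173.8, 197.1] [471. 259.  18.] 24.0
red_spool 0.53 [257.3, 162.8, 262.8, 170.4] [536. -51.  33.] 38.0
stoo
[... 1448 characters left out ...]
[ 1.25998823,  0.46746759, -0.01159033,  1.60270089,  0.00600765,
        1.07141249, -0.05629918]), 'dq': array([-0.00103038, -0.00026854, -0.00092069,  0.00106277,  0.00080542,
        0.00061391, -0.00078415]), 'joint_torque': array([-3.50083938e-04, -5.20434523e+01, -1.25714953e-02, -2.44065464e+01,
       -5.66366175e-02,  1.14153043e-02,  8.78357611e-06]), 'tcp_pos': array([ 171.95338767, -626.84878408,  214.61304169]), 'eef_rot': array([ 2.75043428e-05,  9.91053279e-01,  1.33466840e-01, -2.08190559e-05]), 'contact_force': array([-0.50895636,  0.74939723, -0.00093649]), 'wrist_torque': array([-0.00212416,  0.02905357, -0.02698685]), 'gripper_force': 0.0, 'finger_gap': 92.2145261532405}
```

View pics/top0.png

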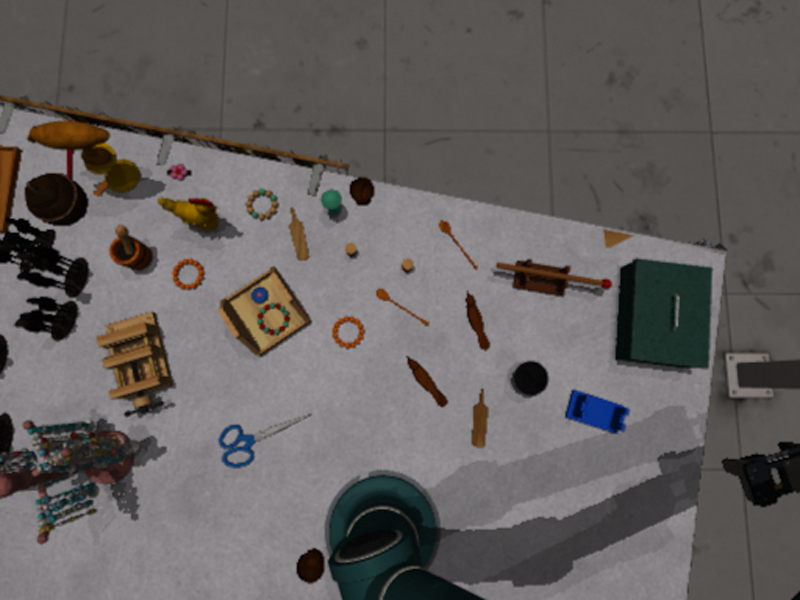

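View pics/side0.png

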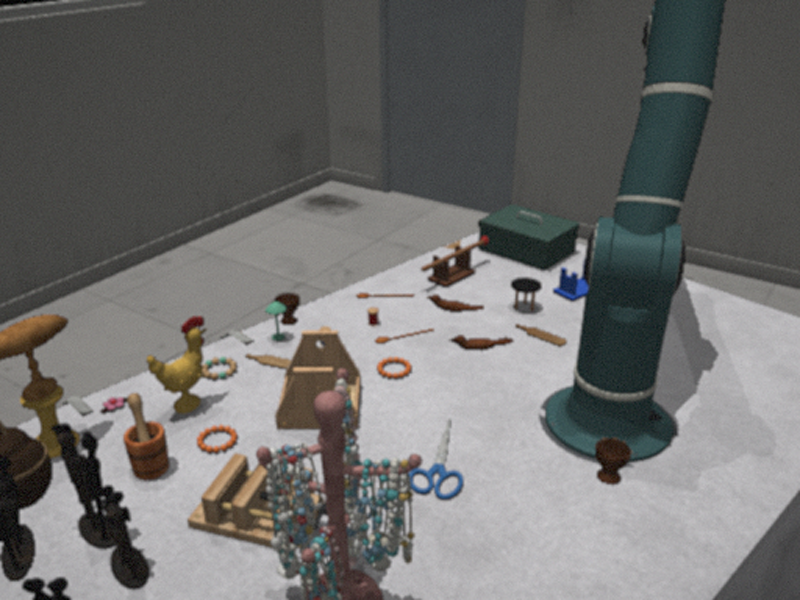

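The top picture shows the tote at about (265,310), with its tall boards at lower left and upper right. The red-knobbed dowel lies on the dark rest at (550,277), with the knob at (606,284) near a green box. The side picture shows the hole in the board at (320,343). Next I'll measure both precisely.

```bash
cat >> h.py <<'E'
from scipy.optimize import least_squares
def tote_fit(n,p,d,prior=None):
    W=pts(n,d); 
    m=(np.abs(W[...,0]-430)<130)&(np.abs(W[...,1]-250)<130)&(W[...,2]>40)&(W[...,2]<126)
    return W[m]
def rodfit(n,p,d,box,z0,z1):
    W=pts(n,d); m=(W[...,2]>z0)&(W[...,2]<z1)&(W[...,0]>box[0])&(W[...,0]<box[1])&(W[...,1]>box[2])&(W[...,1]<box[3])
    return W[m]
E
python3 - <<'E'
from h import *
for n in("top","side"):
    z=np.load(f"/tmp/{n}.npz");p,d=z["p"],z["d"]
    W=pts(n,d)
    t=W[(np.hypot(W[...,0]-560,W[...,1])<60)]; print(n,"table z",np.nanmedian(t[:,2]))
    Q=tote_fit(n,p,d); T=Q[(Q[:,2]>112)] ; print(len(Q),len(T),T[:,2].round())
    if len(T)>6:
        _,lab,c=cv2.kmeans(T[:,:2].astype(np.float32),2,None,(3,50,.1),5,0); print(c)
        for k in(0,1):
            S=T[lab[:,0]==k,:]; C=np.cov(S[:,:2].T); w,v=np.linalg.eigh(C); print(len(S),S.mean(0),np.sqrt(w),v[:,1],np.degrees(np.arctan2(v[1,1],v[0,1])))
    R=rodfit(n,p,d,(440,570,-500,-220),52,80); hsv=cv2.cvtColor(p,cv2.COLOR_RGB2HSV)
    vx=cv2.fitLine(R[:,:2].astype(np.float32),cv2.DIST_HUBER,0,.01,.01).ravel(); dr=vx[:2]*np.sign(vx[1])
    s=(R[:,:2]-vx[2:])@dr; e=(R[:,:2]-vx[2:])@[-dr[1],dr[0]]
    print("rod",len(R),vx,np.degrees(np.arctan2(-dr[0],dr[1])),s.min(),s.max(),vx[2:]+dr*s.min(),vx[2:]+dr*s.max(),e.std(),np.percentile(R[:,2],[10,50,90]))
    red=W[(p[...,0]>110)&(p[...,1]<60)&(p[...,2]<60)&(W[...,1]<-380)&(W[...,1]>-500)]; print("knob",len(red),np.nanmedian(red,0), np.nanmax(red[:,2]) if len(red) else 0)
    g=W[(W[...,1]<-445)&(W[...,1]>-620)&(W[...,0]>340)&(W[...,0]<560)&(W[...,2]>50)]; print("box",g.min(0),g.max(0)) if len(g) else 0
    pz=d[150:220,120:210] if n=="top" else d[200:280,165:240]
for n,b in(("top",(130,160,210,240)),("side",(160,190,250,280))):
    p=np.load(f"/tmp/{n}.npz")["p"][b[1]:b[3],b[0]:b[2]]
    cv2.imwrite(f"/tmp/c_{n}.png",cv2.resize(p[...,::-1],(395,420),interpolation=cv2.INTER_CUBIC))
cv2.imwrite("pics/crop0.png",np.hstack([cv2.imread("/tmp/c_top.png"),cv2.imread("/tmp/c_side.png")]))
E
```

```text
top table z 0.3415992035951376
438 161 [121. 123. 118. 118. 120. 121. 118. 124. 120. 122. 118. 120. 117. 119.
 120. 117. 125. 121. 118. 120. 122. 118. 119. 121. 118. 118. 123. 121.
 122. 120. 122. 121. 114. 120. 123. 119. 119. 120. 120. 119. 120. 119.
 122. 120. 121. 119. 122. 120. 118. 120. 118. 119. 124. 123. 123. 121.
 124. 121. 117. 122. 121. 121. 123. 118. 121. 116. 120. 121. 120. 121.
 119. 115. 122. 117. 122. 116. 120. 118. 121. 117. 120. 116. 121. 120.
 122. 123. 119. 122. 125. 121. 119. 122. 122. 122. 122. 119. 121. 123.
 123. 116. 120. 123. 123. 118. 121. 120. 120. 120. 114. 123. 118. 121.
 123. 117. 124. 122. 125. 119. 123. 118. 122. 122. 114. 123. 120. 121.
 123. 120. 122. 120. 121. 121. 116. 118. 123. 121. 121. 112. 118. 124.
 114. 120. 119. 118. 120. 122. 121. 114. 121. 117. 119. 118. 123. 120.
 121. 125. 123. 119. 121. 114. 114.]
[[403.90167 290.79846]
 [472.27072 192.85568]]
85 [403.90158475 290.79847051 120.11015338] [ 3.25915264 18.6960617 ] [-0.82850079 -0.55998789] -145.9450398501234
76 [472.27066999 192.85565473 120.06586795] [ 3.09226877 18.73057283] [-0.8227138
[... 1662 characters left out ...]
2. 112. 112. 113.
 112.]
[[470.5492  194.95467]
 [403.49896 294.5772 ]]
114 [470.54922157 194.95469233 118.31538384] [ 4.41253227 18.83167435] [-0.81431518 -0.58042294] -144.5197043537287
125 [403.49894169 294.57725732 118.08119625] [ 3.90766615 18.71802611] [-0.82115105 -0.57071091] -145.2001852393548
rod 209 [ 1.8635839e-01  9.8248184e-01  5.0493658e+02 -3.4496890e+02] -10.740339 -162.6644809476303 118.06771048600082 [ 474.62269333 -504.78380069] [ 526.93949317 -228.96952147] 11.029601524941373 [55.24532703 60.68622107 64.90858163]
knob 9 [ 486.59426822 -455.75393306   66.22865533] 67.35745970039738
box [ 340.04893663 -619.9889978    50.0123741 ] [ 543.63124903 -445.26860252  104.2232722 ]
```

View pics/crop0.png

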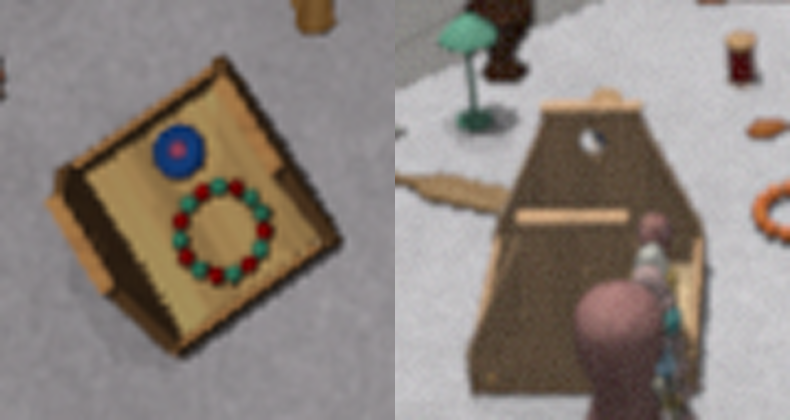

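Crop: both holes' boards confirmed; the tote's y axis lies at about 125° in world, with its contents central. Next, refine the tote and rod fits.

```bash
cat >> h.py <<'E'
def rod(n,d,c,ang,half=125,zlo=52,zhi=80):
    """refine rod line near centre c (xy), angle ang; returns center-line fit in xy, s-range, z of top"""
    W=pts(n,d).reshape(-1,3); W=W[~np.isnan(W[:,0])]
    c=np.array(c,float); a=np.radians(ang); 
    for tol in(12,8,8):
        u=np.array([np.cos(a),np.sin(a)]); nn=np.array([-u[1],u[0]])
        s=(W[:,:2]-c)@u; e=(W[:,:2]-c)@nn
        m=(abs(s)<half)&(abs(e)<tol)&(W[:,2]>zlo)&(W[:,2]<zhi)
        k=np.polyfit(s[m],e[m],1); c=c+nn*np.polyval(k,0); a+=np.arctan(k[0])
    S=W[m]; s=s[m]; kz=np.polyfit(s,S[:,2],1)
    return c,np.degrees(a),np.percentile(s,[0,1,99,100]),kz,len(s)
def totefit(n,d):
    W=pts(n,d); Q=W[(np.abs(W[...,0]-438)<130)&(np.abs(W[...,1]-243)<130)&(W[...,2]>117.5)&(W[...,2]<124)]
    _,lab,c=cv2.kmeans(Q[:,:2].astype(np.float32),2,None,(3,50,.1),5,0)
    B=[Q[lab[:,0]==k].mean(0) for k in(0,1)]; B.sort(key=lambda b:b[1])
    v=B[1]-B[0]; return (B[0]+B[1])/2,np.degrees(np.arctan2(v[1],v[0])),np.linalg.norm(v[:2])
def rel(target,toolx_deg=None):
    """shift in tool axes (cm) from the measured pose to target, and yaw turn about tool z (deg)"""
    from scipy.spatial.transform import Rotation as R
    o=observe(); q=o["eef_rot"]; r=R.from_quat([q[1],q[2],q[3],q[0]]); M=r.as_matrix()
    sh=M.T@(np.array(target)-o["tcp_pos"])/10
    yaw=np.degrees(np.arctan2(M[1,0],M[0,0])); t=None if toolx_deg is None else -((toolx_deg-yaw+180)%360-180)
    print("t",round(o["time_s"],2),"tcp",o["tcp_pos"].round(1),"toolx yaw",round(yaw,2),"zaxis",M[:,2].round(3),"shift cm",sh.round(3),"turn z",t,"F",o["contact_force"].round(1),"gap",round(o["finger_gap"],1),o["gripper_force"])
    return M
E
python3 - <<'E'
from h import *
for n in("top","side"):
    d=np.load(f"/tmp/{n}.npz")["d"]
    print(n,totefit(n,d)); print(rod(n,d,(509,-345),79.9)); print(rod(n,d,(499,-400),79.9,30))
    W=pts(n,d); g=W[(W[...,1]<-430)&(W[...,1]>-640)&(W[...,0]>300)&(W[...,0]<560)&(W[...,2]>90)]
    for x in(400,440,480,500): q=g[abs(g[:,0]-x)<8]; print(x,q[:,1].max() if len(q) else None,end=' ')
rel((494,-430,180),80)
E
```

```text
top (array([438.81165217, 242.38035982, 120.56534213]), np.float64(124.58807531082289), np.float64(119.58818187322701))
(array([ 509.62125575, -345.11065606]), np.float64(79.97996536024017), array([-122.9726594 , -121.55830859,  110.60226049,  112.61139695]), array([-5.91532070e-03,  6.07021469e+01]), 287)
(array([ 499.93438495, -400.16142986]), np.float64(80.09333423345424), array([-28.75703472, -28.7343615 ,  29.29138958,  29.40890508]), array([-7.91720527e-04,  6.02667206e+01]), 70)
400 -566.0047822200871 440 -574.6290071443304 480 None 500 None side (array([437.87740445, 243.92701753, 120.04366048]), np.float64(123.67320071129946), np.float64(120.16563121378853))
(array([ 505.71724314, -344.41205909]), np.float64(79.78306316263047), array([-119.28498036, -118.2560166 ,  111.14426751,  117.39281944]), array([-5.23984489e-03,  6.05205732e+01]), 146)
(array([ 494.94254119, -399.25672671]), np.float64(82.17631440337254), array([-29.16535486, -28.62509913,  28.36181552,  29.07087837]), array([4.38084339e-02, 6.12242252e+01]), 32)
400 -568.8897133152454 440 -573.2238218684736 480 None 500 None t 1.1 tcp [ 172.  -626.8  214.6] toolx yaw 15.34 zaxis [-0. -0. -1.] shift cm [ 36.265 -10.464   3.459] turn z -64.660052020563 F [-0.5  0.7 -0. ] gap 92.2 0.0
```

```bash
python3 -m creep '[[3.63,-1.05,0.2,0,0,0],[3.63,-1.05,0.2,0,0,0],[3.63,-1.05,0.2,0,0,0],[3.63,-1.05,0.2,0,0,0],[3.63,-1.05,0.2,0,0,0],[3.63,-1.05,0.2,0,0,0],[3.63,-1.05,0.2,0,0,0],[3.63,-1.05,0.2,0,0,0],[3.63,-1.05,0.2,0,0,0],[3.63,-1.05,0.2,0,0,0]]' 5
python3 -m creep '[[0,0,0,0,0,-6.47],[0,0,0,0,0,-6.47],[0,0,0,0,0,-6.47],[0,0,0,0,0,-6.47],[0,0,0,0,0,-6.47],[0,0,0,0,0,-6.47],[0,0,0,0,0,-6.47],[0,0,0,0,0,-6.47],[0,0,0,0,0,-6.47],[0,0,0,0,0,0]]'
python3 -c "
from h import *
rel((494.4,-430.7,37),80)"
```

```text
time_s: 1.93
tcp_pos: [495.7, -428.4, 194.7]
eef_rot: [0.0, 0.991, 0.133, 0.0]
contact_force: [0.0, 0.1, 0.3]
finger_gap: 50.0
gripper_force: 0.0
time_s: 2.77
tcp_pos: [494.1, -429.7, 194.5]
eef_rot: [-0.0, 0.8, 0.6, 0.0]
contact_force: [0.2, 0.6, 0.6]
finger_gap: 50.1
gripper_force: 0.0
t 2.77 tcp [ 494.1 -429.7  194.5] toolx yaw 73.71 zaxis [-0.  0. -1.] shift cm [-0.096  0.059 15.746] turn z -6.285086804793082 F [0.2 0.6 0.6] gap 50.1 0.0
```

```bash
python3 -m creep '[[-0.1,0.06,0,0,0,-6.3],[0,0,3,0,0,0],[0,0,3,0,0,0],[0,0,3,0,0,0],[0,0,3,0,0,0],[0,0,0,0,0,0],[0,0,0,0,0,0]]'
python3 - <<'E'
from h import *
rel((494.4,-430.7,37),80)
p,d=capture("top"); cv2.imwrite("pics/t1.png",cv2.resize(p[120:220,300:430][...,::-1],None,fx=6,fy=6,interpolation=cv2.INTER_CUBIC))
E
```

```text
time_s: 3.35
tcp_pos: [493.8, -430.0, 73.4]
eef_rot: [-0.002, 0.767, 0.641, -0.0]
contact_force: [-0.3, -0.6, -0.2]
finger_gap: 49.8
gripper_force: 0.0
t 3.35 tcp [ 493.8 -430.    73.4] toolx yaw 79.76 zaxis [-0.003  0.002 -1.   ] shift cm [-0.062  0.086  3.638] turn z -0.24201541114982206 F [-0.3 -0.6 -0.2] gap 49.8 0.0
```

View pics/t1.png

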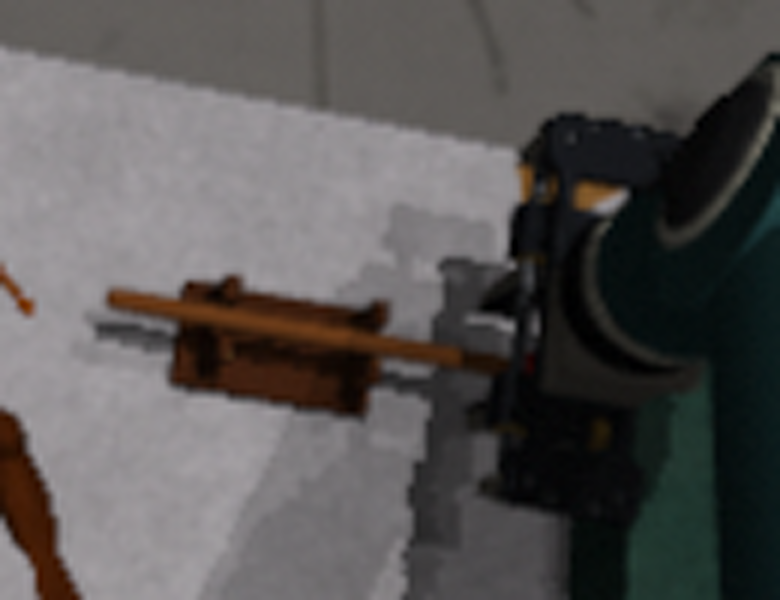

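The rod (at about (480,360) in the crop) runs centred between the fingers. I'll descend and grip.

```bash
python3 -m creep '[[0,0.05,1.2,0,0,0],[0,0,1.2,0,0,0],[0,0,1.2,0,0,0],[0,0,0,0,0,0],[0,0,0,0,0,0]]'
python3 -m creep '[[0,0,0,0,0,0],[0,0,0,0,0,0],[0,0,0,0,0,0],[0,0,0,0,0,0],[0,0,0,0,0,0],[0,0,0,0,0,0],[0,0,0,0,0,0],[0,0,0,0,0,0]]' 0 40
python3 -c "
from h import *
rel((494.4,-430.7,37),80)"
```

```text
time_s: 3.82
tcp_pos: [494.5, -430.3, 37.6]
eef_rot: [-0.001, 0.767, 0.642, -0.0]
contact_force: [1.1, 0.7, -0.2]
finger_gap: 49.7
gripper_force: 0.0
time_s: 4.48
tcp_pos: [495.1, -430.9, 38.7]
eef_rot: [0.0, 0.767, 0.642, -0.0]
contact_force: [-0.2, 0.1, 1.1]
finger_gap: 11.0
gripper_force: 40.0
t 4.48 tcp [ 495.1 -430.9   38.7] toolx yaw 79.87 zaxis [ 0. -0. -1.] shift cm [ 0.006 -0.068  0.168] turn z -0.13365904113334182 F [-0.2  0.1  1.1] gap 11.0 39.97846841812134
```

```bash
python3 -m creep '[[0,0,-1,0,0,0],[0,0,-2,0,0,0],[0,0,-2.5,0,0,0],[0,0,-2.5,0,0,0],[0,0,-2.5,0,0,0],[0,0,-2,0,0,0],[0,0,-1,0,0,0],[0,0,0,0,0,0]]'
python3 -c "
from h import *
rel((601,6,175),124.5)"
```

```text
time_s: 5.15
tcp_pos: [496.3, -431.7, 176.8]
eef_rot: [0.002, 0.767, 0.642, 0.0]
contact_force: [0.6, -0.1, -0.8]
finger_gap: 11.0
gripper_force: 40.0
t 5.15 tcp [ 496.3 -431.7  176.8] toolx yaw 79.87 zaxis [ 0.004 -0.003 -1.   ] shift cm [44.927  2.61   0.069] turn z -44.634087961120485 F [ 0.6 -0.1 -0.8] gap 11.0 39.97215270996094
```

```bash
python3 -m creep '[[2,0.1,0,0,0,0],[3,0.2,0,0,0,0],[3,0.2,0,0,0,0],[3,0.2,0,0,0,0],[3,0.2,0,0,0,0],[3,0.2,0,0,0,0],[3,0.2,0,0,0,0],[3,0.2,0,0,0,0],[3,0.2,0,0,0,0],[3,0.2,0,0,0,0]]'
python3 -m creep '[[3,0.2,0,0,0,0],[3,0.2,0,0,0,0],[3,0.1,0,0,0,0],[3,0.1,0,0,0,0],[2,0.1,0,0,0,0],[1.4,0.1,0,0,0,0],[0.5,0,0,0,0,0]]'
python3 -m creep '[[0,0,0,0,0,-3],[0,0,0,0,0,-6],[0,0,0,0,0,-6],[0,0,0,0,0,-6],[0,0,0,0,0,-6],[0,0,0,0,0,-6],[0,0,0,0,0,-6],[0,0,0,0,0,-4],[0,0,0,0,0,-1.6],[0,0,0,0,0,0]]'
python3 -c "
from h import *
rel((601,6,76),124.5)"
```

```text
time_s: 5.98
tcp_pos: [563.9, -147.1, 172.1]
eef_rot: [-0.001, 0.767, 0.642, -0.001]
contact_force: [0.0, 0.2, -0.8]
finger_gap: 10.9
gripper_force: 40.0
time_s: 6.57
tcp_pos: [600.1, 9.2, 172.5]
eef_rot: [-0.001, 0.766, 0.643, -0.0]
contact_force: [0.2, -0.4, 0.2]
finger_gap: 10.9
gripper_force: 40.0
time_s: 7.4
tcp_pos: [600.2, 4.9, 172.9]
eef_rot: [-0.0, 0.467, 0.884, -0.001]
contact_force: [-0.8, -1.1, 0.1]
finger_gap: 10.9
gripper_force: 40.0
t 7.4 tcp [600.2   4.9 172.9] toolx yaw 124.34 zaxis [-0.001 -0.    -1.   ] shift cm [0.046 0.143 9.686] turn z -0.15598736017608417 F [-0.8 -1.1  0.1] gap 10.9 39.9726676940918
```

```bash
python3 -m creep '[[0,0.1,1,0,0,0],[0,0,2,0,0,0],[0,0,2.2,0,0,0],[0,0,2.2,0,0,0],[0,0,1.5,0,0,0],[0,0,0.6,0,0,-0.15],[0,0,0,0,0,0],[0,0,0,0,0,0]]'
cat > m.py <<'E'
from h import *
import sys
tag=sys.argv[1]; s0=float(sys.argv[2]) if len(sys.argv)>2 else 60
ims=[]
for n in("top","side"):
    p,d=capture(n); np.savez(f"/tmp/{n}.npz",p=p,d=d)
    print(n,"tote",totefit(n,d))
    o=observe(); g=o["tcp_pos"][:2]; u=np.array([np.cos(np.radians(124.5)),np.sin(np.radians(124.5))])
    c=g+u*(198-s0); c0,a,sr,kz,k=rod(n,d,c,124.5,s0-8,80,112)
    print("rod",c0,a,sr,kz,k, "nose",c0+sr[3]*np.array([np.cos(np.radians(a)),np.sin(np.radians(a))]))
    t=totefit(n,d)[0][:2]; print("axis offset of tote centre to left of rod line:",(t-c0)@[-np.sin(np.radians(a)),np.cos(np.radians(a))],"dist",(t-c0)@u)
    x,y=(140,130) if n=="top" else (160,170)
    ims.append(cv2.resize(p[y:y+110,x:x+110][...,::-1],(400,400),interpolation=cv2.INTER_CUBIC))
cv2.imwrite(f"pics/{tag}.png",np.hstack(ims)); rel(observe()["tcp_pos"],124.5)
E
python3 m.py pre
```

```text
time_s: 8.07
tcp_pos: [601.6, 7.2, 78.6]
eef_rot: [-0.0, 0.465, 0.885, 0.0]
contact_force: [1.1, 0.2, 0.1]
finger_gap: 10.7
gripper_force: 40.0
top tote (array([437.83470529, 241.84139868, 120.68644718]), np.float64(125.35091915850123), np.float64(119.71420416492482))
rod [521.18779897 119.10817808] 123.98321962518538 [-51.68712585 -50.83663033  49.97452442  51.15200412] [-3.20469646e-03  1.00189338e+02] 133 nose [492.59638232 161.52348687]
axis offset of tote centre to left of rod line: 0.5147513223970376 dist 148.3593734385388
side tote (array([438.22831756, 243.83022692, 120.18155663]), np.float64(123.91729125893644), np.float64(121.3430443200868))
rod [521.20133023 118.92830747] 123.78936023077769 [-51.93708762 -49.07786386  46.09913779  48.31755458] [-1.07625082e-03  1.01003566e+02] 66 nose [494.32994296 159.0844356 ]
axis offset of tote centre to left of rod line: -0.505259854473277 dist 149.93137470615503
t 8.17 tcp [602.2   7.2  79.6] toolx yaw 124.6 zaxis [ 0.002 -0.    -1.   ] shift cm [0. 0. 0.] turn z 0.10093985921346871 F [ 0.   0.2 -0.2] gap 11.0 39.973105788230896
```

View pics/pre.png

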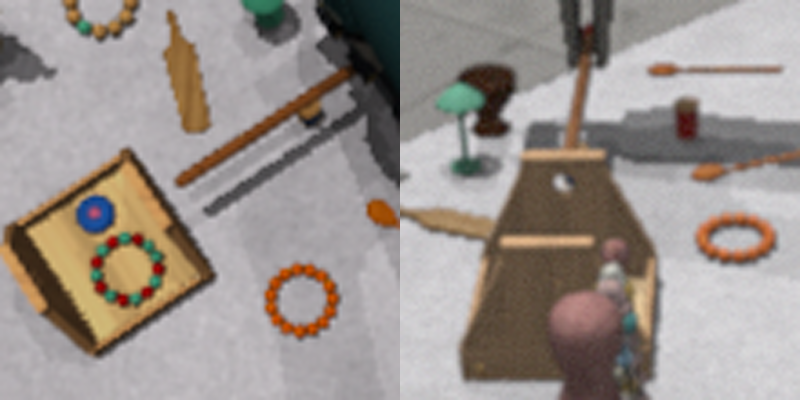

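The picture shows the nose at (180,182) in the top crop, lined up with the near board. Lateral error is about 0 and height is about 95.5–96, so I'll insert.

```bash
python3 -m creep '[[0.5,0,0.03,0,0,0],[0.6,0,0,0,0,0],[0.6,0,0,0,0,0],[0.6,0,0,0,0,0],[0.6,0,0,0,0,0],[0.6,0,0,0,0,0],[0.6,0,0,0,0,0],[0.6,0,0,0,0,0],[0,0,0,0,0,0]]'
python3 m.py ins1
```

```text
time_s: 8.92
tcp_pos: [573.8, 47.3, 78.3]
eef_rot: [-0.0, 0.464, 0.886, 0.0]
contact_force: [-0.5, -0.0, -0.3]
finger_gap: 10.5
gripper_force: 40.0
top tote (array([437.97771985, 242.01790765, 120.5765453 ]), np.float64(125.03519255657046), np.float64(119.9687328349314))
rod [493.56188852 158.44709262] 124.30140622678056 [-51.99283173 -50.92600679  50.7371388   51.86804357] [-1.55962507e-02  1.00009412e+02] 119 nose [464.33184324 201.29447756]
axis offset of tote centre to left of rod line: -1.1788074445890944 dist 100.3561170832707
side tote (array([437.55940997, 243.1659581 , 120.17521033]), np.float64(123.39736168047031), np.float64(121.07004940795024))
rod [494.63259377 158.35895862] 121.74108399607323 [-51.13334271 -50.35756243  51.30788306  51.62130874] [-2.65714107e-02  9.97371083e+01] 69 nose [467.47557354 202.2594799 ]
axis offset of tote centre to left of rod line: 3.921580537961242 dist 102.21827651494257
t 9.02 tcp [574.6  45.9  78.3] toolx yaw 124.65 zaxis [ 0. -0. -1.] shift cm [0. 0. 0.] turn z 0.15186832558032393 F [ 0.6  0.5 -1.2] gap 11.1 39.97313618659973
```

The nose went through the first hole without contact force. I'll continue to the second.

```bash
python3 -m creep '[[0.9,0,0,0,0,0],[0.9,0,0,0,0,0],[0.9,0,0,0,0,0],[0.9,0,0,0,0,0],[0.9,0,0,0,0,0],[0.9,0,0,0,0,0],[0.9,0,0,0,0,0],[0.9,0,0,0,0,0],[0.9,0,0,0,0,0],[0,0,0,0,0,0]]'
python3 m.py ins2
```

```text
time_s: 9.85
tcp_pos: [527.4, 114.6, 78.4]
eef_rot: [-0.0, 0.463, 0.886, 0.0]
contact_force: [0.2, 0.5, 0.4]
finger_gap: 10.9
gripper_force: 40.0
top tote (array([437.74378417, 241.81215155, 120.47450209]), np.float64(123.95722980595824), np.float64(119.7868705871268))
rod [447.12942902 225.25357071] 124.06034772706883 [-51.33382828 -50.37534343  50.32518093  51.96659868] [2.48412531e-04 1.00332001e+02] 120 nose [418.02471485 268.30520239]
axis offset of tote centre to left of rod line: -1.4983747090678676 dist 18.962447903758935
side tote (array([443.00516508, 237.25113197, 120.17288023]), np.float64(124.7642318993846), np.float64(137.9367058104373))
rod [447.98115967 224.60379285] 125.52335502155223 [-42.9967854  -42.00765943  42.66284212  46.64790975] [-2.54915044e-02  1.00679083e+02] 92 nose [420.87710268 262.56953502]
axis offset of tote centre to left of rod line: -3.298687407166612 dist 13.24143776140661
t 9.95 tcp [528.6 112.6  78.4] toolx yaw 124.67 zaxis [ 0. -0. -1.] shift cm [0. 0. 0.] turn z 0.16613555489965393 F [-0.  -0.  -0.2] gap 10.9 39.973023533821106
```

View pics/ins2.png

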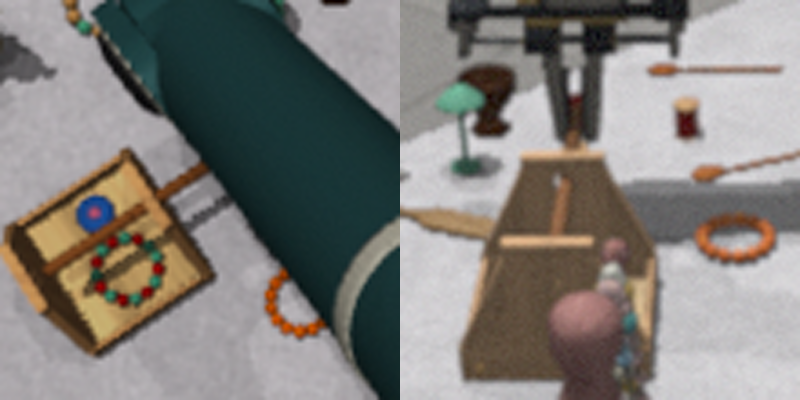

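The rod is through the near hole and heading for the far one, about 1–1.5 mm to the left. I'll nudge tool y by +1 mm and continue.

```bash
python3 -m creep '[[0.4,0.1,0,0,0,0],[0.6,0.005,0,0,0,0],[0.6,0.005,0,0,0,0],[0.6,0.005,0,0,0,0],[0.6,0.005,0,0,0,0],[0.6,0.005,0,0,0,0],[0.6,0.005,0,0,0,0],[0,0,0,0,0,0]]'
python3 -c "
from h import *
rel(observe()['tcp_pos'])"
```

```text
time_s: 10.62
tcp_pos: [506.1, 147.5, 78.3]
eef_rot: [-0.0, 0.464, 0.886, 0.0]
contact_force: [0.2, 0.6, 0.2]
finger_gap: 10.7
gripper_force: 40.0
t 10.62 tcp [506.1 147.5  78.3] toolx yaw 124.74 zaxis [-0.     0.001 -1.   ] shift cm [0. 0. 0.] turn z None F [0.2 0.6 0.2] gap 10.7 39.97335970401764
```

```bash
python3 -m creep '[[0.6,0.005,0,0,0,0],[0.6,0.005,0,0,0,0],[0.6,0.005,0,0,0,0],[0.6,0.005,0,0,0,0],[0.5,0,0,0,0,0],[0,0,0,0,0,0],[0,0,0,0,0,0]]'
python3 m.py ins3
```

```text
time_s: 11.2
tcp_pos: [490.6, 170.3, 78.3]
eef_rot: [0.0, 0.464, 0.886, -0.0]
contact_force: [0.2, 0.1, -0.3]
finger_gap: 10.6
gripper_force: 40.0
top tote (array([403.67296162, 290.93498735, 120.44973145]), np.float64(34.383311300372426), np.float64(31.50876396172738))
rod [410.17124695 281.99905933] 124.29062507164183 [-51.90031586 -50.92071581  51.23482209  51.35540933] [-8.75088528e-03  9.99318857e+01] 125 nose [381.23807809 324.4284101 ]
axis offset of tote centre to left of rod line: 0.33440125205210874 dist 11.045001639849096
side tote (array([438.94969472, 241.64737312, 120.28997679]), np.float64(123.98487866270496), np.float64(125.85865461560547))
rod [410.25069334 281.78349276] 124.11645647129026 [-50.54282525 -50.16635378  50.11266513  51.47146553] [1.08095959e-02 1.00660687e+02] 91 nose [381.38154212 324.39668171]
axis offset of tote centre to left of rod line: -1.2484637976256763 dist -49.332520679253186
t 11.3 tcp [490.9 169.7  78.2] toolx yaw 124.6 zaxis [ 0. -0. -1.] shift cm [0. 0. 0.] turn z 0.10038685466162178 F [ 0.2 -0.9 -0.6] gap 10.9 39.97318625450134
```

View pics/ins3.png

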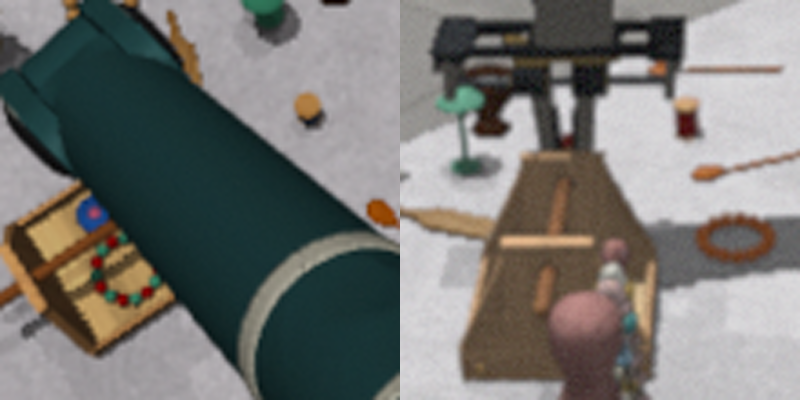

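The rod sticks out 35 mm beyond the far board, visible at (545,290) on the right and (5,295) on the left. I'll lower it slightly, release it and raise the hand.

```bash
python3 -m creep '[[0,0,0.1,0,0,0],[0,0,0.1,0,0,0],[0,0,0.05,0,0,0],[0,0,0,0,0,0]]'
python3 -m creep '[[0,0,0,0,0,0],[0,0,0,0,0,0],[0,0,0,0,0,0],[0,0,0,0,0,0],[0,0,0,0,0,0],[0,0,0,0,0,0]]' 5
python3 -m creep '[[0,0,-0.5,0,0,0],[0,0,-1,0,0,0],[0,0,-2,0,0,0],[0,0,-2,0,0,0],[0,0,-2,0,0,0],[0,0,-1.5,0,0,0],[0,0,-0.5,0,0,0],[0,0,0,0,0,0]]'
python3 -c "
from h import *
p,d=capture('side'); print(totefit('side',d))
rel((438.2,242.5,160),124.3)"
```

```text
time_s: 11.63
tcp_pos: [490.7, 169.8, 75.5]
eef_rot: [-0.0, 0.465, 0.885, -0.0]
contact_force: [0.3, -0.7, 0.2]
finger_gap: 10.9
gripper_force: 40.0
time_s: 12.13
tcp_pos: [490.8, 170.0, 75.8]
eef_rot: [0.0, 0.465, 0.885, 0.0]
contact_force: [0.0, -0.7, -0.3]
finger_gap: 48.1
gripper_force: 0.0
time_s: 12.8
tcp_pos: [491.7, 170.3, 172.6]
eef_rot: [0.001, 0.465, 0.885, 0.001]
contact_force: [0.7, 0.7, -0.1]
finger_gap: 50.2
gripper_force: 0.0
(array([436.93406404, 243.35197333, 120.30843669]), np.float64(124.41860590426147), np.float64(121.07866826915966))
t 12.85 tcp [491.  169.9 171.3] toolx yaw 124.61 zaxis [ 0.001 -0.    -1.   ] shift cm [ 8.972 -0.225  1.127] turn z 0.30524776462527825 F [-0.3 -0.8 -0.9] gap 49.7 0.0
```

```bash
python3 -m creep '[[1,0,0,0,0,0.3],[2,-0.05,0,0,0,0],[2,-0.05,0,0,0,0],[2,-0.05,0,0,0,0],[1.5,-0.05,0,0,0,0],[0.5,0,0,0,0,0],[0,0,0,0,0,0],[0,0,0,0,0,0]]'
python3 - <<'E'
from h import *
rel((438.2,242.5,73),124.3)
for n in("top","side"):
    p,d=capture(n); np.savez(f"/tmp/{n}.npz",p=p,d=d); r=rod(n,d,(388,315),124.3,16,80,105); print(n,r,totefit(n,d) if n=="side" else "")
    c,a=r[:2]; a=np.radians(a); print("rod line offset of tool (left):",(observe()["tcp_pos"][:2]-c)@[-np.sin(np.radians(124.3)),np.cos(np.radians(124.3))])
    x,y=(140,130) if n=="top" else (160,170); cv2.imwrite(f"/tmp/{n}.png",cv2.resize(p[y:y+110,x:x+110][...,::-1],(400,400),interpolation=cv2.INTER_CUBIC))
cv2.imwrite("pics/abv.png",np.hstack([cv2.imread("/tmp/top.png"),cv2.imread("/tmp/side.png")]))
E
```

```text
time_s: 13.52
tcp_pos: [438.1, 242.8, 170.2]
eef_rot: [-0.0, 0.467, 0.884, -0.001]
contact_force: [0.9, -0.2, 0.6]
finger_gap: 50.2
gripper_force: 0.0
t 13.52 tcp [438.1 242.8 170.2] toolx yaw 124.33 zaxis [-0.001 -0.001 -1.   ] shift cm [-0.033 -0.     9.715] turn z 0.03349539693132897 F [ 0.9 -0.2  0.6] gap 50.2 0.0Traceback (most recent call last):
  File "<stdin>", line 4, in <module>
  File "h.py", line 25, in rod
    k=np.polyfit(s[m],e[m],1); c=c+nn*np.polyval(k,0); a+=np.arctan(k[0])
    raise TypeError("expected non-empty vector for x")
TypeError: expected non-empty vector for x
```

Run:
```python
from h import *
p,d=capture("side"); r=rod("side",d,(391,312),124.3,16,80,105); print(r,totefit("side",d))
print((observe()["tcp_pos"][:2]-r[0])@[-np.sin(np.radians(124.3)),np.cos(np.radians(124.3))])
cv2.imwrite("pics/abv.png",cv2.resize(p[130:280,130:280][...,::-1],(600,600),interpolation=cv2.INTER_CUBIC))
```

```text
(array([390.20186707, 311.45554504]), np.float64(123.88556220900574), array([-15.74563619, -15.64561944,  13.09148311,  13.09437174]), array([9.72081932e-03, 9.74208606e+01]), 35) (array([437.35780526, 243.63478477, 120.05513195]), np.float64(123.93491800950078), np.float64(120.18967431180836))
-1.073909477298598
```

View pics/abv.png

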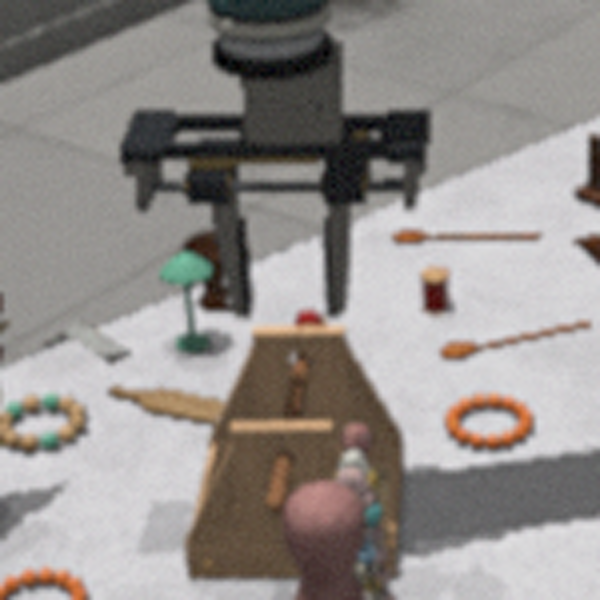

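The rod rests in both holes, with its far end at (280,480) and the knob at (310,318). The fingers straddle it centrally, so I'll descend and grip.

```bash
python3 -m creep '[[0,0.05,1,0,0,0],[0,0.02,2,0,0,0],[0,0,2,0,0,0],[0,0,2,0,0,0],[0,0,1.5,0,0,0],[0,0,0.8,0,0,0],[0,0,0.4,0,0,0],[0,0,0,0,0,0],[0,0,0,0,0,0]]'
python3 -m creep '[[0,0,0,0,0,0],[0,0,0,0,0,0],[0,0,0,0,0,0],[0,0,0,0,0,0],[0,0,0,0,0,0],[0,0,0,0,0,0],[0,0,0,0,0,0],[0,0,0,0,0,0]]' 0 60
python3 -m creep '[[0,0,-0.1,0,0,0],[0,0,-0.1,0,0,0],[0,0,-0.2,0,0,0],[0,0,-0.2,0,0,0],[0,0,-0.2,0,0,0],[0,0,-0.2,0,0,0],[0,0,-0.3,0,0,0],[0,0,0,0,0,0],[0,0,0,0,0,0]]'
python3 -c "
from h import *
rel((438.2,242.5,73),124.3)"
```

```text
time_s: 14.37
tcp_pos: [439.2, 243.7, 74.1]
eef_rot: [0.0, 0.467, 0.884, 0.0]
contact_force: [0.6, -0.6, 0.6]
finger_gap: 50.2
gripper_force: 0.0
time_s: 15.03
tcp_pos: [439.3, 243.9, 74.0]
eef_rot: [0.0, 0.467, 0.884, 0.0]
contact_force: [0.6, 0.8, 1.4]
finger_gap: 10.3
gripper_force: 60.0
time_s: 15.78
tcp_pos: [438.8, 243.5, 86.7]
eef_rot: [-0.0, 0.467, 0.884, -0.0]
contact_force: [-0.3, -0.8, -5.1]
finger_gap: 10.6
gripper_force: 60.0
t 15.78 tcp [438.8 243.5  86.7] toolx yaw 124.31 zaxis [-0. -0. -1.] shift cm [-0.047 -0.101  1.375] turn z 0.012277116415759792 F [-0.3 -0.8 -5.1] gap 10.6 59.996012449264526
```

```bash
python3 -m creep '[[0,0,-0.3,0,0,0],[0,0,-0.5,0,0,0],[0,0,-0.6,0,0,0],[0,0,-0.6,0,0,0],[0,0,-0.6,0,0,0],[0,0,-0.6,0,0,0],[0,0,-0.6,0,0,0],[0,0,-0.6,0,0,0],[0,0,-0.6,0,0,0],[0,0,-0.6,0,0,0]]'
python3 -m creep '[[0,0,-0.6,0,0,0],[0,0,-0.6,0,0,0],[0,0,-0.6,0,0,0],[0,0,-0.6,0,0,0],[0,0,-0.6,0,0,0],[0,0,-0.6,0,0,0],[0,0,-0.6,0,0,0],[0,0,-0.6,0,0,0],[0,0,-0.4,0,0,0],[0,0,-0.2,0,0,0]]'
python3 -m creep '[[0,0,0,0,0,0],[0,0,0,0,0,0],[0,0,0,0,0,0],[0,0,0,0,0,0],[0,0,0,0,0,0],[0,0,0,0,0,0],[0,0,0,0,0,0],[0,0,0,0,0,0],[0,0,0,0,0,0],[0,0,0,0,0,0]]'
python3 - <<'E'
from h import *
rel((438.2,242.5,73),124.3)
p,d=capture("side"); W=pts("side",d)
Q=W[(np.abs(W[...,0]-438)<120)&(np.abs(W[...,1]-243)<120)&(W[...,2]>225)&(W[...,2]<250)]
a=np.radians(124.3); u=np.array([np.cos(a),np.sin(a)]); v=np.array([u[1],-u[0]])
s=(Q[:,:2]-[438.5,243])@u; e=(Q[:,:2]-[438.5,243])@v
for lo,hi in((-75,-45),(45,75)):
    m=(s>lo)&(s<hi)&(abs(e)<45); 
    # highest point per lateral bin = board top edge
    b=[(c,np.percentile(Q[m&(abs(e-c)<5),2],90)) for c in range(-25,30,10) if (m&(abs(e-c)<5)).sum()>3]; print(lo,np.round(b,1).tolist())
cv2.imwrite("pics/lift.png",cv2.resize(p[100:280,130:300][...,::-1],(566,600),interpolation=cv2.INTER_CUBIC))
E
```

```text
time_s: 16.62
tcp_pos: [438.8, 243.5, 143.4]
eef_rot: [0.0, 0.467, 0.884, -0.0]
contact_force: [0.0, 0.1, -5.0]
finger_gap: 10.3
gripper_force: 60.0
time_s: 17.45
tcp_pos: [439.1, 243.7, 197.5]
eef_rot: [0.0, 0.467, 0.884, 0.0]
contact_force: [-0.1, -0.3, -4.5]
finger_gap: 10.6
gripper_force: 60.0
time_s: 18.28
tcp_pos: [438.8, 243.6, 196.7]
eef_rot: [-0.0, 0.467, 0.884, -0.0]
contact_force: [0.3, -0.3, -5.3]
finger_gap: 10.7
gripper_force: 60.0
t 18.28 tcp [438.8 243.6 196.7] toolx yaw 124.32 zaxis [-0. -0. -1.] shift cm [-0.056 -0.115 12.373] turn z 0.02434268317455235 F [ 0.3 -0.3 -5.3] gap 10.7 59.99593913555145
-75 [[-25.0, 239.4], [5.0, 237.5]]
45 [[-25.0, 239.1], [-15.0, 239.0], [-5.0, 238.3], [5.0, 237.9], [15.0, 236.7], [25.0, 237.0]]
```

View pics/lift.png

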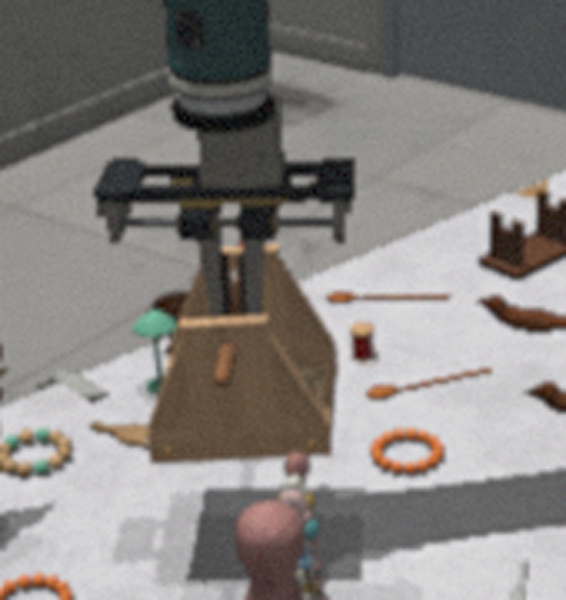

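The tote hangs level from the dowel at about 117–118 mm, with the nose protruding at (225,362). I'll raise it 2 mm, hold, then hand in.

```bash
Z='[[0,0,0,0,0,0],[0,0,0,0,0,0],[0,0,0,0,0,0],[0,0,0,0,0,0],[0,0,0,0,0,0],[0,0,0,0,0,0],[0,0,0,0,0,0],[0,0,0,0,0,0],[0,0,0,0,0,0],[0,0,0,0,0,0]]'
python3 -m creep '[[0,0,-0.1,0,0,0],[0,0,-0.1,0,0,0],[0,0,0,0,0,0],[0,0,0,0,0,0],[0,0,0,0,0,0],[0,0,0,0,0,0],[0,0,0,0,0,0],[0,0,0,0,0,0],[0,0,0,0,0,0],[0,0,0,0,0,0]]' >/dev/null
python3 -m creep '[[0,0,0,0,0,0],[0,0,0,0,0,0],[0,0,0,0,0,0],[0,0,0,0,0,0],[0,0,0,0,0,0],[0,0,0,0,0,0],[0,0,0,0,0,0],[0,0,0,0,0,0],[0,0,0,0,0,0],[0,0,0,0,0,0]]' >/dev/null
python3 -m creep '[[0,0,0,0,0,0],[0,0,0,0,0,0],[0,0,0,0,0,0],[0,0,0,0,0,0],[0,0,0,0,0,0],[0,0,0,0,0,0],[0,0,0,0,0,0],[0,0,0,0,0,0],[0,0,0,0,0,0],[0,0,0,0,0,0]]' >/dev/null
python3 -m creep '[[0,0,0,0,0,0],[0,0,0,0,0,0],[0,0,0,0,0,0],[0,0,0,0,0,0],[0,0,0,0,0,0],[0,0,0,0,0,0],[0,0,0,0,0,0],[0,0,0,0,0,0],[0,0,0,0,0,0],[0,0,0,0,0,0]]' >/dev/null
python3 -m creep '[[0,0,0,0,0,0],[0,0,0,0,0,0],[0,0,0,0,0,0],[0,0,0,0,0,0],[0,0,0,0,0,0],[0,0,0,0,0,0],[0,0,0,0,0,0],[0,0,0,0,0,0],[0,0,0,0,0,0],[0,0,0,0,0,0]]'
python3 -c "
from workcell import *
print(hand_in())"
```

```text
time_s: 22.5
tcp_pos: [438.8, 243.6, 198.7]
eef_rot: [-0.0, 0.467, 0.884, -0.0]
contact_force: [0.3, -0.5, -5.3]
finger_gap: 9.9
gripper_force: 60.0
the job is handed in; nothing more can be done
None
```

I handed the job in at 22.5 s: the dowel is through both boards and sticks out on each side, and the arm holds the tote by it about 12 cm up, held still for about 4 s with a tilt of about 2–3° about the dowel; the wrist load (5.3 N) fits the tote with its contents, though I did not see the bracelet and brooch again after the lift.

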